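# Release the eccentric lock and send the carriage home

### The arm

A 7-joint arm with a two-finger parallel gripper is mounted at the origin on the work surface. World frame = base frame: x ahead of the robot, y to its left, z up, the work surface at z = 0. Lengths are in m, angles in rad, forces in N, time in s.
With the tool pointing down it reaches from about 0.4 to 0.85 m from the base axis. Payload 4.5 kg.
Tool frame: the origin (TCP) lies between the finger pads; the fingertips stand 25 mm ahead of it and the grasp point (between the pads) lies 6 mm ahead of it (r.tips_ahead is the distance from the TCP to the fingertips, in m); z points along the fingers, y is the direction in which the jaws open and shut (so a half turn about z gives the same grasp; the last joint's range is limited). The gripper opens to 88 mm and grips with 3 to 60 N. Pads are 18 mm wide; open, the fingers measure 123 mm over their backs; the gripper's body (75 mm by 187 mm) begins 45 mm behind the grasp point.
Start: joints at [-1.18, 0.689, -0.195, 1.565, 0.157, 0.902, -0.215], TCP at [0.218, 0.586, 0.264] pointing down, gripper open.
Joint ranges: [-3.01, 3.01], [-0.46, 2.08], [-1.47, 1.51], [0.13, 2.56], [-1, 4.14], [0.04, 2.09], [-2.66, 2.66]. Speed limits (rad/s): [2.57, 2.57, 3.14, 3.14, 3.14, 3.14, 3.14].

### API

Orientations are given as a unit quaternion [x, y, z, w].
In Python, from plant import r, imaging gives the robot as it stands.
- The arm moves only by the tool send_rows, never from a script. Its argument "moves" is one flat list of numbers, 6 for each row, row after row: the shift along the tool's x, y, z in m, then the turn, a rotation vector about the tool's x, y, z in degrees. A call has exactly 5 rows; each row is the pose to reach, as a shift and turn from the pose measured when the call began, along the tool's axes at that moment; what a row does not reach only later rows make up. A row lasts 1/12 s, in which the tool goes at most 41.7 mm and 7.16 degrees, less where a joint would pass 70% of its speed; a pose out of reach is approached as far as the arm can. A call with a gripper value outside its range is refused whole. "claw" is the closure, from -1 (fully open) to 1 (shut), so that 0 is half open, set as the call begins (left out, the last holds). The fingers move at their own pace and stop on an object; "grip_force" is the grip in N (left out, the last holds). Time passes only in rows, so rows that repeat a pose let the fingers close, or fill a call up. It gives the time, the measured TCP pose, the force and the opening at its end, in the units of the state.
- r.get_state(): the state, without advancing time (a new reading comes with each control period).
- imaging.snapshot(name): name is "side" or "top"; returns a dict with "image" (384x512x3 uint8, red, green, blue), "depth" (384x512 float32, m along the optical axis (not along the pixel's ray), 0 where there is no reading), "mtx" (3x3 intrinsics, pixels), "D" ([k1, k2, p1, p2, k3] as OpenCV has them; the pictures are not rectified), "rvec" (rotation vector, rad) and "tvec" (3), from world to camera coordinates, as OpenCV has them. Camera axes: x right, y down, z forward; pixel columns grow to the right and rows downward; lengths in m; the calibration is good to about 2 mm. A picture is of the moment at which its call begins.
- r.finish_job(): hands the job in, once; it reports no verdict.
Trained networks look in a picture, given as the dict that the camera call returned (one of the last four; its "shot" number tells which), for a name from the list of things; names that differ only in an ending like _2 or _b are one class to them, and where a whole thing is asked for, a point or a joint stands for the part that bears it (a point fixed in the world has none). Each returns a list of dicts, best first, with "score" (0 to 1); they miss things now and then, are a little off and sometimes report something else, mostly with a low value. They report only what shows in the picture. A call takes as long as a camera call. They do not tell look-alikes from the thing itself.
- imaging.look_for(query, picture): "box" ([centre column, centre row, width, height] as shares, 0 to 1, of the picture: columns of its width, rows of its height, round what is visible of it).
- imaging.silhouettes(query, picture): "pixels" (384x512 bool, what is visible of it) and "box" ([centre column, centre row, width, height] as shares, 0 to 1, of the picture: columns of its width, rows of its height, round what is visible of it).
- imaging.pinpoint(query, picture): "point" ([column, row] as shares, 0 to 1, of the picture: columns of its width, rows of its height: a listed point, or the origin of a listed thing).
The state is a dict: "clock": time; "q": joint angles; "qd": joint speeds; "joint_torque": joint torques, N m; "tool_pos": TCP position; "eef_rot": TCP orientation; "contact_force": force on the tool from outside, world axes, zero at the start; "moment": the same for the moment, N m; "opening": opening from 0.0 (shut) to 1.0 (fully open).
Only numpy, scipy, OpenCV 4.12 (cv2) and the standard library are available. Lean on these libraries where they do the work, as an engineer would, in place of code of your own. Each camera call takes 0.05 s, during which the arm holds its last target.

### The job

On the loading fixture, push the red-gripped cam lever clockwise (seen from above) with your fingertips until it rests against its stop, so that the cam's low point faces the carriage's follower. Only then push the carriage forward by its blue back plate until it is fully home, with the bearing housing still seated on it. Lift nothing, leave the other things on the bench where they are, and take the hand away.

Things in the scene. Friction and masses are not known exactly. Their poses are not given: they have to be found in the camera images.
- fixture: Loading fixture fixed to the bench: dark steel plate 280 x 280 x 12 mm. Origin: centre of its underside; x = carriage's forward direction, z up. In its frame (mm): carriage runs along y = 40; V stop, 62 high, at x 22 to 85, y -10 to 90; cam axis upright at x 30, y -75; lever stop pin, 10 thick, 54 high, at x 85, y -87.5 (meets the lever's tail); yellow mark at x 118, y -75.
- cam (a joint): Turn of the eccentric lock, rad. 0 = low point at the follower, lever on its stop, grip straight back (fixture -x), tail at the yellow mark; grows anticlockwise from above, to 2.6. Starts at 1.2 to 2.2: turn it clockwise. Friction 0.2 N m (3 N at the grip); stays where left. Brass disc 64 mm across, 15 mm off its axis, top 37 mm up; off its low point it blocks the follower 8 to 23 mm short of home.
- cam_axis (a point): A point on the cam's vertical axis, at the mid height of the lever (44 mm above the bench). The lever is a steel bar 14 mm wide and 8 mm thick, 40 to 48 mm above the bench, reaching 80 mm from the axis on the grip side and 60 mm on the tail side.
- lever_pin (a point): Centre of the lever's upright red round grip: 16 mm across, 45 mm tall, from 48 to 93 mm above the bench, 70 mm from the cam axis. Its x axis points from the grip to the cam axis.
- carriage (a joint): Travel of the carriage, m: 0 = fully back, 0.060 = fully home (hard stop), positive along the fixture's x. It starts at 0. Sliding friction 3 N; it stays where it is left.
- push_point (a point): Centre of the rear face of the carriage's blue upright back plate, 60 mm above the bench; push here along the fixture's x. The plate is 80 mm wide across, 10 mm thick, 16 to 85 mm above the bench; behind it there is nothing but the base plate. Axes as the fixture.
- nest (a point): Centre of the carriage's top face, 34 mm above the bench, where the housing sits over a spigot 45 mm across and 8 mm high. It travels with the carriage, whose 100 x 100 mm plate is 18 mm thick; a follower arm reaches from its right side towards the cam's near side, top 34 mm above the bench. Axes as the fixture.
- housing: The bearing housing on the carriage: loose aluminium ring 80 mm across, bore 48 mm, 38 mm tall, about 0.4 kg, sitting over the spigot. Origin at the centre of its underside.
- spare_housing_a: Bystander: loose aluminium housing 100 mm across, 45 mm tall, standing left of the fixture. Origin at the centre of its underside.
- spare_housing_b: Bystander: a second one like it.
- snap_ring: Bystander: thin steel ring 56 mm across, 4 mm high, lying on the base plate near its back right corner. Origin at the centre of its underside.
- screwdriver: Bystander: screwdriver 170 mm long with an orange handle, lying on the base plate along its left edge, left of the carriage.
- bearing: Bystander: steel bearing ring 42 mm across, 12 mm high, lying on the bench beyond the fixture. Origin at the centre of its underside.
- parts_tray: Bystander: yellow open tray 120 x 90 x 35 mm on the bench, right of the fixture. Origin at the centre of its underside.
- marker: Bystander: black marker 110 mm long, 14 mm thick, lying on the bench right of the fixture.
There are look-alikes about, which are no part of the job. What is shaped like the housing but orange or turquoise is not meant.

How it is judged:
By the outcome, as a careful person would: the job done as asked, in the order asked, and still so for the second after the job is handed in, with the robot touching nothing.
It also fails if it takes over 50 s, if anything falls off the work surface, if the arm or the gripper's body presses on something with over 40 N, if the wrist force passes 120 N, or if a joint passes its speed limit or range.

## Working session

There is one attempt and no reset: what is moved stays moved. The work goes in short steps, Python scripts to look and compute and a tool call to move; the robot and the scene stay as the last step left them, time stands still between calls to the robot, and variables do not carry over. Pictures are saved under pics/ and viewed, and the job is handed in when it is done.

Besides the shell and the picture viewer there is one more tool, called after "Emit:" by a JSON object that holds its "method" and its "body". send_rows: Moves the arm, as the interface text tells. Its arguments: {"type":"object","properties":{"moves":{"type":"array"},"claw":{"type":"number"},"grip_force":{"type":"number"}},"required":["moves"]}

```bash
mkdir -p pics; ls
cat > h.py <<'E'
import numpy as np,cv2
from plant import r,imaging
def save(p,name): cv2.imwrite('pics/'+name,p['image'][:,:,::-1])
E
python3 - <<'E'
from h import *
import pickle
print(r.get_state(), r.tips_ahead)
for n in ['top','side']:
    p=imaging.snapshot(n); save(p,n+'0.png'); pickle.dump(p,open(n+'0.pkl','wb'))
    print(n,p['mtx'],p['D'],p['rvec'],p['tvec'])
    for q in ['cam_axis','lever_pin','push_point','nest','housing','fixture']:
        print(q,[(np.round(np.array(d['point'])*[512,384],1),round(d['score'],2)) for d in imaging.pinpoint(q,p)][:3])
E
```

```text
pics
{'clock': 0.0, 'q': array([-1.18017736,  0.68994189, -0.19450407,  1.56632363,  0.15726709,
        0.90249797, -0.21506913]), 'qd': array([ 3.96459926e-04, -9.31400534e-04, -4.98687105e-04,  1.15761085e-04,
        7.36197744e-04,  2.11739252e-05,  1.90742810e-04]), 'joint_torque': array([ 1.47322221e-04, -5.27576101e+01, -1.26651641e+00, -1.53423876e+01,
       -5.25364035e-02,  6.31947740e-03,  1.59520223e-04]), 'tool_pos': array([0.21814951, 0.58507786, 0.26294144]), 'eef_rot': array([ 1.77422777e-01,  9.84134321e-01, -8.86112606e-04, -1.01917707e-04]), 'contact_force': array([ 0.50215766, -0.68227753,  0.27562771]), 'moment': array([-0.00273645,  0.01833423, -0.00312353]), 'opening': 0.9996423009603996} 0.025
top [[449.03095978   0.         250.57846958]
 [  0.         449.03095978 189.61106383]
 [  0.           0.           1.        ]] [-0.15107116  0.          0.          0.          0.        ] [ 2.21508791 -2.15468224  0.08807752] [-0.03983082  0.5596087   1.27391871]
cam_axis [(array([283.2, 183.4]), 0.87), (array([273.6, 124.7]), 0.31)]
lever_pin [(array([309.5, 176.2]), 0.86)]
push_point [(array([238.6, 230.6]), 0.62)]
nest [(array([243.9, 213.3]), 0.56)]
housing [(array([177. , 222.3]), 0.92), (array([241.1, 212. ]), 0.9), (array([186.4, 262.3]), 0.87)]
fixture [(array([257.3, 194.1]), 0.96)]
side [[356.7087303    0.         258.56263968]
 [  0.         356.7087303  187.15380603]
 [  0.           0.           1.        ]] [-0.01509867  0.          0.          0.          0.        ] [ 2.36658413 -0.15265964  0.07499613] [-0.54851809  0.09072379  1.12375901]
cam_axis [(array([275.3, 217.6]), 0.79)]
lever_pin [(array([284.8, 228.1]), 0.64)]
push_point [(array([225.9, 187.7]), 0.63), (array([242.4, 194.2]), 0.16)]
nest [(array([239.2, 194.5]), 0.7)]
housing [(array([190.9, 176.5]), 0.96), (array([191.7, 240.7]), 0.88), (array([257. , 160.2]), 0.83)]
fixture [(array([258.9, 209.3]), 0.92)]
```

Run:
```python
import pickle,cv2
for n,(a,b,c,d) in {'top':(100,290,110,380),'side':(110,290,130,400)}.items():
    p=pickle.load(open(n+'0.pkl','rb')); im=p['image'][a:b,c:d,::-1]
    cv2.imwrite(f'pics/{n}0z.png',cv2.resize(im,None,fx=2.9,fy=2.9,interpolation=cv2.INTER_CUBIC))
```

```text
(no output)
```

View pics/top0.png

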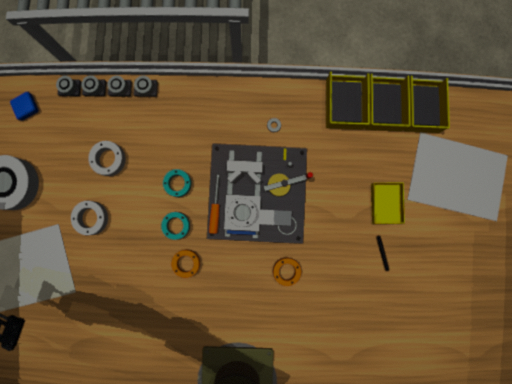

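View pics/side0.png

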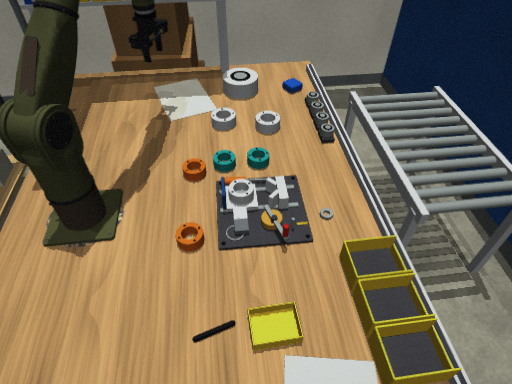

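```bash
ls pics
```

```text
side0.png
side0z.png
top0.png
top0z.png
```

View pics/top0z.png

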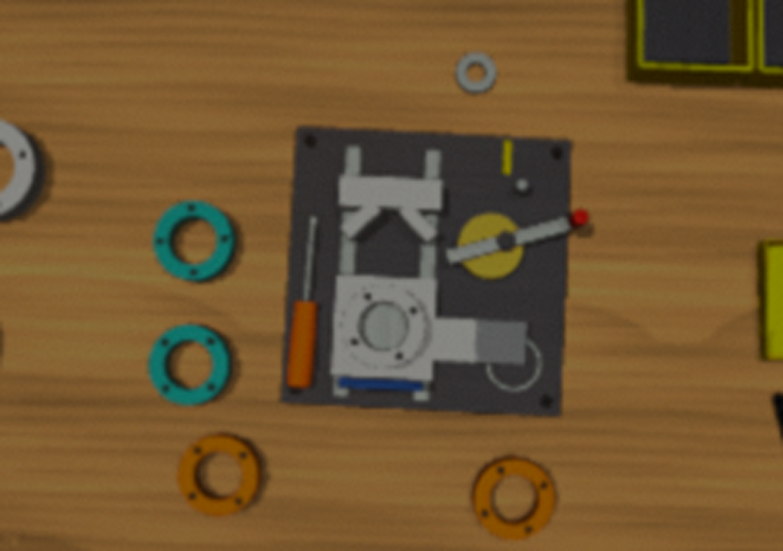

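View pics/side0z.png

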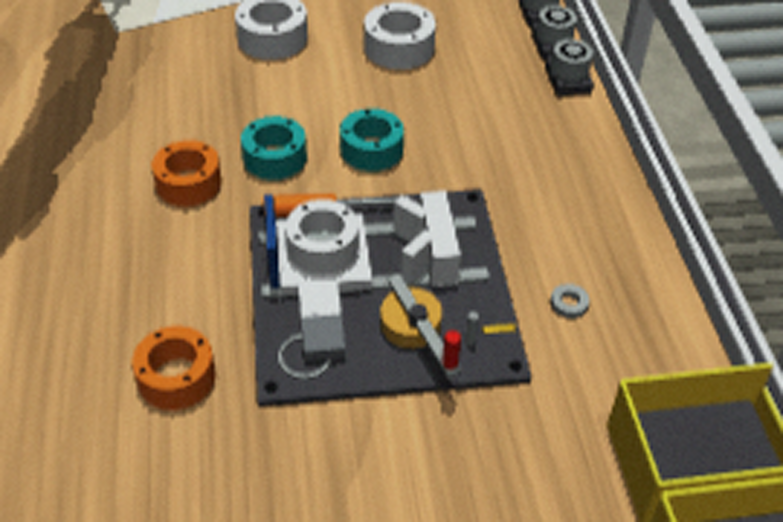

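```bash
cat >> h.py <<'E'
def ray(p,uv,z):
    n=cv2.undistortPoints(np.array([[uv]],float),p['mtx'],p['D'])[0,0]
    R,_=cv2.Rodrigues(p['rvec']); t=np.ravel(p['tvec'])
    c=-R.T@t; d=R.T@np.array([n[0],n[1],1.]); return c+d*(z-c[2])/d[2]
E
python3 - <<'E'
import sys
from h import *
import pickle
t=pickle.load(open('top0.pkl','rb'));s=pickle.load(open('side0.pkl','rb'))
cor=np.array([(297,127),(571,141),(560,414),(281,402)])/2.9+[110,100]
W=np.array([ray(t,c-0.3,.012)[:2] for c in cor]); print(W)
cs=np.array([(249,204),(483,190),(530,380),(259,404)])/2.9+[130,110]
W2=np.array([ray(s,c-0.3,.012)[:2] for c in cs]); print(W2)  # BL? TL ..
L=np.array([[.14,.14],[.14,-.14],[-.14,-.14],[-.14,.14]])
def fit(L,W):
    lc=L-L.mean(0);wc=W-W.mean(0)
    a=np.arctan2((lc[:,0]*wc[:,1]-lc[:,1]*wc[:,0]).sum(),(lc*wc).sum())
    R=np.array([[np.cos(a),-np.sin(a)],[np.sin(a),np.cos(a)]]);return a,W.mean(0)-R@L.mean(0),R
for a,o,R in (fit(L,W),fit(L[[3,0,1,2]],W2)):
    print('fix',np.degrees(a),o)
    f=lambda x,y:np.round(o+R@np.array([x,y]),4)
    print('cam',f(.03,-.075),'tipback0',f(-.11,.04),'mark',f(.118,-.075))
for p,pts in ((t,dict(cam_axis=(283.2,183.4,.044),lever_pin=(309.5,176.2,.0705),push=(238.6,230.6,.06),nest=(243.9,213.3,.034),fixture=(257.3,194.1,0))),(s,dict(cam_axis=(275.3,217.6,.044),lever_pin=(284.8,228.1,.0705),push=(225.9,187.7,.06),nest=(239.2,194.5,.034),fixture=(258.9,209.3,0)))):
    for k,v in pts.items():
        w=ray(p,v[:2],v[2]); print(k,np.round(w,4),'fixframe',np.round(R.T@(w[:2]-o),4))
# red grip top
for p,n in((t,'top'),(s,'side')):
    im=p['image'].astype(int); m=(im[...,0]>130)&(im[...,1]<60)&(im[...,2]<60)
    v,u=np.nonzero(m); print(n,len(u),u.min(),u.max(),v.min(),v.max(),u.mean(),v.mean(), ray(p,(u.mean(),v.mean()),.09 if n=='top' else .07))
E
```

```text
[[ 0.69373271  0.09217621]
 [ 0.68742991 -0.18560186]
 [ 0.41211832 -0.17964323]
 [ 0.41657816  0.09877387]]
[[ 0.41747194  0.0982253 ]
 [ 0.69770187  0.08769353]
 [ 0.68803081 -0.19165991]
 [ 0.41341862 -0.18615603]]
fix -1.2049484108199233 [ 0.55246478 -0.04357375]
cam [ 0.5809 -0.1192] tipback0 [ 0.4433 -0.0013] mark [ 0.6689 -0.121 ]
fix -1.5240096650080415 [ 0.55415581 -0.04797428]
cam [ 0.5822 -0.1237] tipback0 [ 0.4453 -0.0051] mark [ 0.6701 -0.1261]
cam_axis [ 0.579  -0.1164  0.044 ] fixframe [ 0.0267 -0.0677]
lever_pin [ 0.5989 -0.1875  0.0705] fixframe [ 0.0484 -0.1383]
push [0.4423 0.006  0.06  ] fixframe [-0.1132  0.051 ]
nest [ 0.4914 -0.0072  0.034 ] fixframe [-0.0638  0.0391]
fixture [ 0.5495 -0.0445  0.    ] fixframe [-0.0048  0.0034]
cam_axis [ 0.588  -0.1169  0.044 ] fixframe [ 0.0357 -0.068 ]
lever_pin [ 0.6037 -0.1793  0.0705] fixframe [ 0.053 -0.13 ]
push [0.4496 0.0105 0.06  ] fixframe [-0.1061  0.0557]
nest [4.902e-01 1.000e-04 3.400e-02] fixframe [-0.0652  0.0464]
fixture [ 0.549 -0.041  0.   ] fixframe [-0.0053  0.0069]
top 35 210 311 172 232 250.0857142857143 202.22857142857143 [ 0.52076483 -0.02369023  0.09      ]
side 20 184 288 171 228 280.7 222.9 [ 0.5955615  -0.15905712  0.07      ]
```

```bash
cat >> h.py <<'E'
from scipy.spatial.transform import Rotation as Rn
def plan(xyz,yaw,n=5):
    """print shift/turn in tool frame to reach world xyz with tool x at yaw (deg), tool down"""
    s=r.get_state(); R=Rn.from_quat(s['eef_rot']); 
    G=Rn.from_matrix(np.array([[np.cos(np.radians(yaw)),np.sin(np.radians(yaw)),0],[np.sin(np.radians(yaw)),-np.cos(np.radians(yaw)),0],[0,0,-1]]))
    d=R.inv().apply(np.array(xyz)-s['tool_pos']); v=(R.inv()*G).as_rotvec(degrees=True)
    X=R.as_matrix()[:,0]
    print('t',round(s['clock'],2),'pos',np.round(s['tool_pos'],4),'yaw',round(np.degrees(np.arctan2(X[1],X[0])),1),'F',np.round(s['contact_force'],1),'q',np.round(s['q'],2))
    print('shift',np.round(d,4),'turn',np.round(v,1),'rows',max(np.linalg.norm(d)/.0417,np.linalg.norm(v)/7.16))
E
python3 - <<'E'
from h import *
import pickle
for n,(a,b,c,d) in {'top':(165,185,295,320),'side':(215,245,270,300)}.items():
    p=pickle.load(open(n+'0.pkl','rb')); im=p['image'][a:b,c:d].astype(int)
    m=(im[...,0]>90)&(im[...,1]<.5*im[...,0])&(im[...,2]<.5*im[...,0])&(im[...,0]-im[...,1]>70)&(im[...,2]-im[...,1]>-15)
    v,u=np.nonzero(m); u=u+c;v=v+a
    print(n,len(u),u.min(),u.max(),v.min(),v.max(),[ray(p,(u.mean(),v.mean()),z) for z in(.07,.085)])
plan([.639,-.174,.16],197)
E
```

```text
top 13 308 311 173 176 [array([ 0.60272033, -0.18762018,  0.07      ]), array([ 0.60102667, -0.18559057,  0.085     ])]
side 23 283 288 224 228 [array([ 0.60802214, -0.17161983,  0.07      ]), array([ 0.60489751, -0.18303335,  0.085     ])]
t 0.7 pos [0.2183 0.5857 0.2638] yaw 159.6 F [-0.   0.5  0. ] q [-1.18  0.69 -0.19  1.57  0.16  0.9  -0.22]
shift [-0.6596 -0.5649  0.1037] turn [  0.    0.  -37.4] rows 20.97314872749283
```

Emit:
{"method": "send_rows", "body": {"moves": [-0.03,-0.026,0,0,0,0,-0.06,-0.052,0,0,0,0,-0.09,-0.077,0,0,0,0,-0.12,-0.103,0,0,0,0,-0.15,-0.129,0,0,0,0], "claw": 1, "grip_force": 20}}

```text
clock: 1.12
tool_pos: [0.3144, 0.4109, 0.2639]
eef_rot: [0.177, 0.984, 0.0, 0.0]
contact_force: [1.0, 0.4, 0.1]
opening: 0.646
```

Emit:
{"method": "send_rows", "body": {"moves": [-0.03,-0.026,0,0,0,0,-0.06,-0.052,0,0,0,0,-0.09,-0.077,0,0,0,0,-0.12,-0.103,0,0,0,0,-0.15,-0.129,0,0,0,0]}}

```text
clock: 1.53
tool_pos: [0.4108, 0.236, 0.2642]
eef_rot: [0.177, 0.984, 0.0, 0.0]
contact_force: [0.6, 0.1, 0.1]
opening: 0.265
```

Emit:
{"method": "send_rows", "body": {"moves": [-0.03,-0.026,0,0,0,0,-0.06,-0.052,0,0,0,0,-0.09,-0.077,0,0,0,0,-0.12,-0.103,0,0,0,0,-0.15,-0.129,0,0,0,0]}}

```text
clock: 1.95
tool_pos: [0.5072, 0.0609, 0.2644]
eef_rot: [0.177, 0.984, 0.001, 0.001]
contact_force: [0.7, 1.4, -0.5]
opening: 0.008
```

```bash
python3 -c "
from h import *
plan([.639,-.174,.16],197)"
```

```text
t 1.95 pos [0.5072 0.0609 0.2644] yaw 159.6 F [ 0.7  1.4 -0.5] q [-0.04  0.55 -0.27  1.9   0.21  0.72  0.79]
shift [-0.2053 -0.1744  0.1044] turn [  0.1   0.1 -37.4] rows 6.928317500364758
```

Emit:
{"method": "send_rows", "body": {"moves": [-0.03,-0.025,0,0,0,-5,-0.06,-0.05,0,0,0,-10,-0.09,-0.075,0,0,0,-15,-0.12,-0.1,0,0,0,-20,-0.15,-0.125,0,0,0,-25]}}

```text
clock: 2.37
tool_pos: [0.6049, -0.1107, 0.2646]
eef_rot: [-0.042, 0.999, 0.0, 0.001]
contact_force: [0.4, 1.2, -0.0]
opening: 0.004
```

```bash
python3 -c "
from h import *
plan([.639,-.174,.13],197)"
```

```text
t 2.37 pos [ 0.6049 -0.1107  0.2646] yaw -175.2 F [ 0.4  1.2 -0. ] q [ 0.33  0.69 -0.41  1.59  0.32  0.92  1.47]
shift [-0.0284 -0.0661  0.1346] turn [  0.    0.1 -12.2] rows 3.659535874167189
```

Emit:
{"method": "send_rows", "body": {"moves": [-0.006,-0.014,0.027,0,0,-3,-0.012,-0.028,0.054,0,0,-6,-0.018,-0.042,0.081,0,0,-9,-0.024,-0.056,0.108,0,0,-12,-0.028,-0.066,0.135,0,0,-12]}}

```text
clock: 2.78
tool_pos: [0.6391, -0.176, 0.1282]
eef_rot: [-0.146, 0.989, -0.0, 0.001]
contact_force: [-0.1, -0.8, 0.1]
opening: 0.003
```

```bash
python3 -c "
from h import *
plan([.639,-.174,.087],197)
p=imaging.snapshot('top');save(p,'t1.png');cv2.imwrite('pics/t1z.png',cv2.resize(p['image'][120:260,190:340,::-1],None,fx=3.8,fy=3.8,interpolation=2))
p=imaging.snapshot('side');cv2.imwrite('pics/s1z.png',cv2.resize(p['image'][110:290,180:380,::-1],None,fx=3,fy=3,interpolation=2))
"
```

```text
t 2.78 pos [ 0.6391 -0.176   0.1282] yaw -163.2 F [-0.1 -0.8  0.1] q [ 0.41  0.93 -0.41  1.54  0.47  0.77  1.67]
shift [-0.0004  0.002   0.0412] turn [-0.   0.2 -0.2] rows 0.9890009652712963
```

View pics/t1z.png

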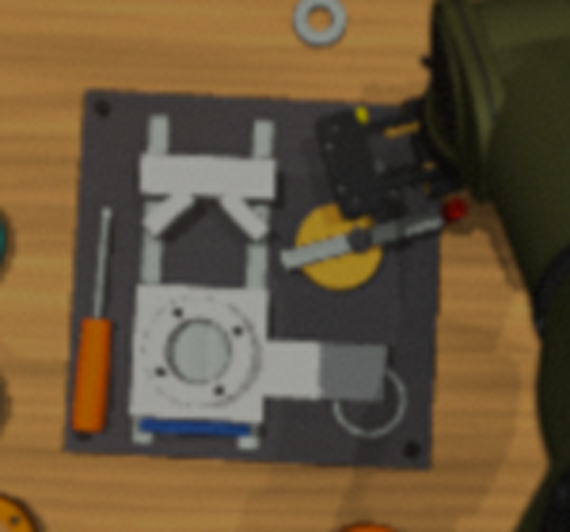

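View pics/s1z.png

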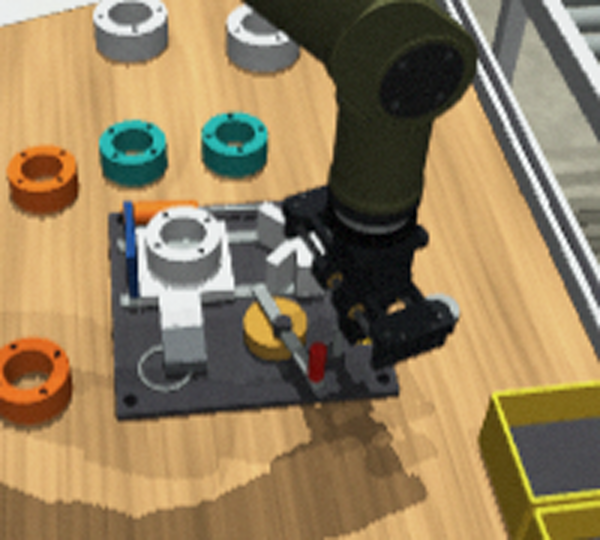

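Emit:
{"method": "send_rows", "body": {"moves": [0,0,0.01,0,0,0,0,0.001,0.02,0,0,0,0,0.002,0.03,0,0,0,0,0.002,0.041,0,0,0,0,0.002,0.041,0,0,0]}}

```text
clock: 3.3
tool_pos: [0.6337, -0.1736, 0.082]
eef_rot: [-0.145, 0.989, 0.001, -0.004]
contact_force: [-0.7, 0.9, -0.6]
opening: 0.006
```

Emit:
{"method": "send_rows", "body": {"moves": [0.004,0,0,0,0,0,0.008,0,0,0,0,0,0.012,0,0,0,0,0,0.017,0,0,0,0,0,0.022,0,0,0,0,0]}}

```text
clock: 3.72
tool_pos: [0.6136, -0.1801, 0.0829]
eef_rot: [-0.145, 0.989, 0.001, -0.003]
contact_force: [3.0, -0.5, -1.9]
opening: 0.004
```

```bash
cat >> h.py <<'E'
cam=np.array([.5815,-.121])
def arc(step):
    s=r.get_state(); R=Rn.from_quat(s['eef_rot']); c=R.inv().apply(np.r_[cam,s['tool_pos'][2]]-s['tool_pos'])[:2]
    print('cam in tool',np.round(c,4),'F tool',np.round(R.inv().apply(s['contact_force']),1))
    for i in range(1,6):
        a=np.radians(step*i); M=np.array([[np.cos(a),-np.sin(a)],[np.sin(a),np.cos(a)]]); print(np.round(c-M@c,4),step*i)
E
python3 -c "
from h import *
plan([.602+.957*.017,-.186+.29*.017,.087],197); arc(6)
"
```

```text
t 3.72 pos [ 0.6136 -0.1801  0.0829] yaw -163.3 F [ 3.  -0.5 -1.9] q [ 0.41  0.97 -0.37  1.63  0.51  0.65  1.64]
shift [-0.0041 -0.0023 -0.0041] turn [ 0.2 -0.3 -0.3] rows 0.1494766838398475
cam in tool [0.0138 0.0658] F tool [-2.8 -1.4  1.9]
[ 0.007  -0.0011] 6
[ 0.014  -0.0014] 12
[ 0.021 -0.001] 18
[0.028  0.0001] 24
[0.0348 0.0019] 30
```

Emit:
{"method": "send_rows", "body": {"moves": [0.007,-0.0015,-0.001,0,0,6,0.014,-0.002,-0.001,0,0,12,0.021,-0.002,-0.002,0,0,18,0.028,-0.001,-0.002,0,0,24,0.035,0.001,-0.002,0,0,30]}}

```text
clock: 4.13
tool_pos: [0.5811, -0.1894, 0.0858]
eef_rot: [0.119, 0.993, 0.001, -0.0]
contact_force: [3.3, 0.4, -2.1]
opening: 0.004
```

```bash
python3 -c "
from h import *
plan([.6,-.186,.087],180); arc(6)
"
```

```text
t 4.13 pos [ 0.5811 -0.1894  0.0858] yaw 166.4 F [ 3.3  0.4 -2.1] q [ 0.37  0.92 -0.23  1.73  0.35  0.54  1.25]
shift [-0.0175  0.0077 -0.0012] turn [  0.1  -0.1 -13.6] rows 1.9032200857114188
cam in tool [0.0158 0.0666] F tool [-3.1  1.1  2.1]
[ 0.007  -0.0013] 6
[ 0.0142 -0.0018] 12
[ 0.0213 -0.0016] 18
[ 0.0284 -0.0007] 24
[0.0354 0.001 ] 30
```

Emit:
{"method": "send_rows", "body": {"moves": [0.007,-0.0015,0,0,0,6,0.014,-0.002,0,0,0,12,0.021,-0.002,0,0,0,18,0.028,-0.001,0,0,0,24,0.0352,0.0005,0,0,0,30]}}

```text
clock: 4.55
tool_pos: [0.5481, -0.1817, 0.0865]
eef_rot: [0.375, 0.927, 0.001, 0.002]
contact_force: [4.1, -1.2, -1.5]
opening: 0.002
```

```bash
python3 -c "
from h import *
plan([.6,-.186,.087],180); arc(6)
"
```

```text
t 4.55 pos [ 0.5481 -0.1817  0.0865] yaw 136.0 F [ 4.1 -1.2 -1.5] q [ 0.29  0.88 -0.09  1.84  0.16  0.42  0.89]
shift [-0.0403  0.033  -0.0003] turn [  0.1   0.2 -44. ] rows 6.14348270561821
cam in tool [0.0182 0.0669] F tool [-3.7  2.   1.5]
[ 0.0071 -0.0015] 6
[ 0.0143 -0.0023] 12
[ 0.0216 -0.0023] 18
[ 0.0288 -0.0016] 24
[ 0.0359 -0.0001] 30
```

Emit:
{"method": "send_rows", "body": {"moves": [0.007,-0.0015,0,0,0,6,0.0145,-0.002,0,0,0,12,0.022,-0.002,0,0,0,18,0.029,-0.0015,0,0,0,24,0.036,0,0,0,0,30]}}

```text
clock: 4.97
tool_pos: [0.5221, -0.1587, 0.0872]
eef_rot: [0.605, 0.796, 0.0, 0.003]
contact_force: [0.5, -2.5, 0.7]
opening: 0.007
```

```bash
python3 -c "
from h import *
plan([.6,-.186,.087],180); arc(3)
p=imaging.snapshot('top');cv2.imwrite('pics/t2z.png',cv2.resize(p['image'][120:260,190:340,::-1],None,fx=3.8,fy=3.8,interpolation=2))
p=imaging.snapshot('side');cv2.imwrite('pics/s2z.png',cv2.resize(p['image'][110:290,180:380,::-1],None,fx=3,fy=3,interpolation=2))
"
```

```text
t 4.97 pos [ 0.5221 -0.1587  0.0872] yaw 105.6 F [ 0.5 -2.5  0.7] q [ 0.19  0.86  0.03  1.94 -0.07  0.33  0.55]
shift [-0.0473  0.0677  0.0006] turn [  0.1   0.4 -74.4] rows 10.392140870246662
cam in tool [0.0203 0.0673] F tool [-2.5 -0.2 -0.7]
[ 0.0036 -0.001 ] 3
[ 0.0071 -0.0018] 6
[ 0.0108 -0.0023] 9
[ 0.0144 -0.0028] 12
[ 0.0181 -0.003 ] 15
```

View pics/t2z.png

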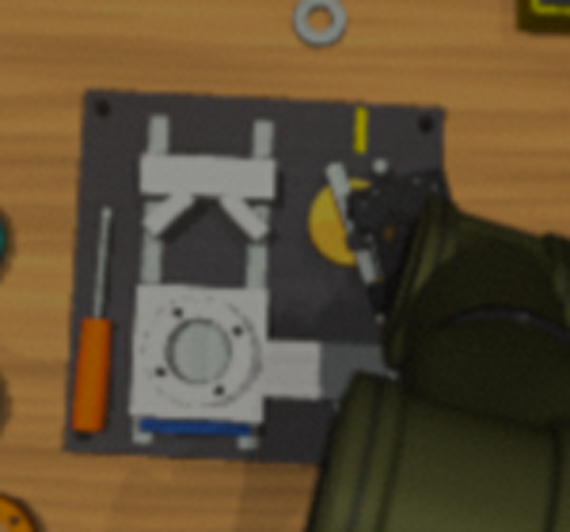

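View pics/s2z.png

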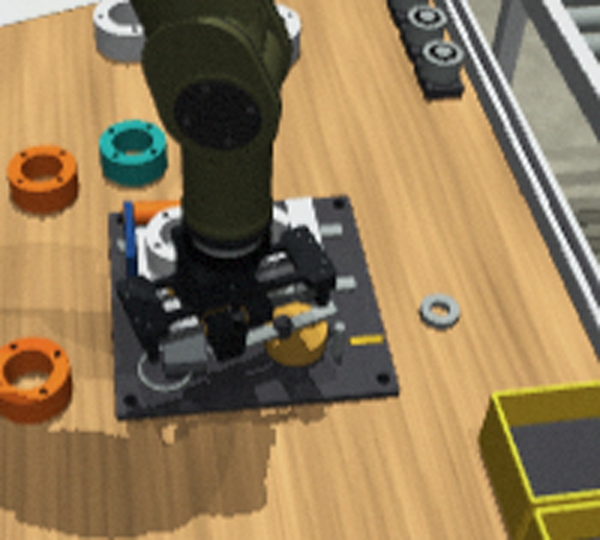

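Emit:
{"method": "send_rows", "body": {"moves": [0.0035,-0.001,0,0,0,3,0.007,-0.0015,0,0,0,6,0.011,-0.002,0,0,0,9,0.0145,-0.0025,0,0,0,12,0.018,-0.003,0,0,0,15]}}

```text
clock: 5.48
tool_pos: [0.5141, -0.1417, 0.0873]
eef_rot: [0.701, 0.713, 0.001, 0.002]
contact_force: [1.6, -2.6, 0.3]
opening: 0.006
```

```bash
python3 -c "
from h import *
plan([.6,-.186,.087],180); arc(1)
"
```

```text
t 5.48 pos [ 0.5141 -0.1417  0.0873] yaw 91.0 F [ 1.6 -2.6  0.3] q [ 0.13  0.86  0.08  1.98 -0.2   0.3   0.39]
shift [-0.0457  0.0852  0.0008] turn [  0.1   0.3 -89. ] rows 12.436628313029976
cam in tool [0.0196 0.0677] F tool [-2.6  1.6 -0.2]
[ 0.0012 -0.0003] 1
[ 0.0024 -0.0006] 2
[ 0.0036 -0.0009] 3
[ 0.0048 -0.0012] 4
[ 0.006  -0.0014] 5
```

Emit:
{"method": "send_rows", "body": {"moves": [0.001,0,0,0,0,0,0.002,0,0,0,0,0,0.003,0,0,0,0,0,0.004,0,0,0,0,0,0.005,0,0,0,0,0]}}

```text
clock: 5.9
tool_pos: [0.5136, -0.1373, 0.0874]
eef_rot: [0.701, 0.713, 0.0, 0.002]
contact_force: [-1.5, -3.0, 1.1]
opening: 0.002
```

Emit:
{"method": "send_rows", "body": {"moves": [0.001,0,0,0,0,0,0.002,0,0,0,0,0,0.003,0,0,0,0,0,0.003,0,0,0,0,0,0.003,0,0,0,0,0]}}

```text
clock: 6.32
tool_pos: [0.5133, -0.1346, 0.0875]
eef_rot: [0.701, 0.713, 0.0, 0.002]
contact_force: [-2.5, -4.3, 2.2]
opening: 0.004
```

Not at the stop yet; continuing gently.

Emit:
{"method": "send_rows", "body": {"moves": [0.001,0,0,0,0,0,0.002,0,0,0,0,0,0.003,0,0,0,0,0,0.003,0,0,0,0,0,0.003,0,0,0,0,0]}}

```text
clock: 6.73
tool_pos: [0.5133, -0.1344, 0.0875]
eef_rot: [0.702, 0.712, -0.001, 0.004]
contact_force: [-0.7, -10.3, 0.8]
opening: 0.002
```

```bash
python3 -c "
from h import *
plan([.6,-.186,.087],180)
p=imaging.snapshot('top');cv2.imwrite('pics/t3z.png',cv2.resize(p['image'][120:260,190:340,::-1],None,fx=3.8,fy=3.8,interpolation=2))
"
```

```text
t 6.73 pos [ 0.5133 -0.1344  0.0875] yaw 90.8 F [ -0.7 -10.3   0.8] q [ 0.11  0.86  0.09  1.99 -0.2   0.3   0.38]
shift [-0.0528  0.086   0.0012] turn [ -0.1   0.5 -89.2] rows 12.456208968345667
```

View pics/t3z.png

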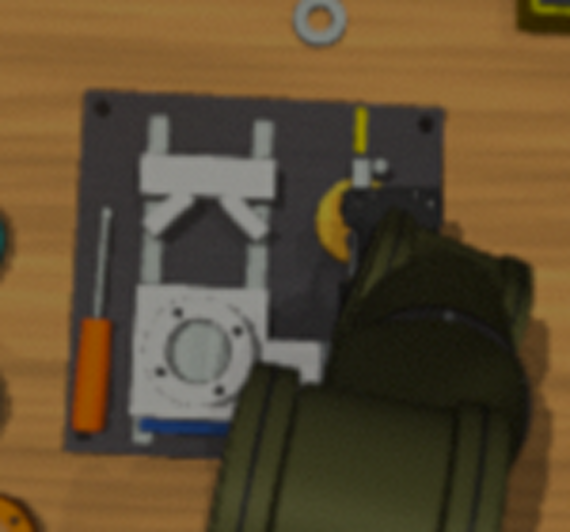

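Emit:
{"method": "send_rows", "body": {"moves": [-0.008,0,0,0,0,0,-0.016,0,0,0,0,0,-0.024,0,-0.01,0,0,0,-0.03,0,-0.04,0,0,0,-0.03,0,-0.075,0,0,0]}}

```text
clock: 7.2
tool_pos: [0.5123, -0.1645, 0.162]
eef_rot: [0.702, 0.712, -0.002, 0.002]
contact_force: [1.0, -0.0, 0.2]
opening: 0.003
```

```bash
python3 -c "
from h import *
o=(241.3-.4,232.4-.4)
p=imaging.snapshot('top');im=p['image'].astype(int)
m=(im[...,2]>1.6*im[...,0])&(im[...,2]>60); m[:215]=0;m[250:]=0;m[:,:200]=0;m[:,290:]=0
v,u=np.nonzero(m);print(len(u),u.min(),u.max(),v.min(),v.max(),ray(p,(u.mean(),v.mean()),.085),ray(p,(u.mean(),v.max()+.5),.085),ray(p,(u.min(),v.mean()),.085),ray(p,(u.max(),v.mean()),.085))
p=imaging.snapshot('side');im=p['image'].astype(int)
m=(im[...,2]>1.6*im[...,0])&(im[...,2]>60); m[:165]=0;m[215:]=0;m[:,:200]=0;m[:,240:]=0
v,u=np.nonzero(m);print(len(u),u.min(),u.max(),v.min(),v.max(),ray(p,(u.mean(),v.mean()),.055),'left',ray(p,(u.min()-.5,v.mean()),.05),ray(p,(u.min()-.5,v.mean()),.07))
plan([.40,0,.16],-1.3)"
```

```text
90 227 254 230 234 [ 0.438548   -0.00055911  0.085     ] [ 0.43226098 -0.00073789  0.085     ] [0.43748269 0.03696742 0.085     ] [ 0.43954061 -0.03662349  0.085     ]
92 216 232 165 171 [0.44903972 0.11119667 0.055     ] left [0.42124237 0.12009182 0.05      ] [0.42171023 0.09816364 0.07      ]
t 7.3 pos [ 0.5164 -0.1646  0.1668] yaw 90.8 F [ 0.9 -0.3  0.4] q [ 0.15  0.72  0.12  1.93 -0.17  0.48  0.4 ]
shift [ 0.1663 -0.1141  0.004 ] turn [ 0.9 -0.2 92.1] rows 12.864949074527294
```

Emit:
{"method": "send_rows", "body": {"moves": [0.011,-0.008,0,0,0,6,0.022,-0.016,0,0,0,12,0.033,-0.024,0,0,0,18,0.044,-0.032,0,0,0,24,0.055,-0.04,0,0,0,31]}}

```text
clock: 7.72
tool_pos: [0.4753, -0.1088, 0.1654]
eef_rot: [0.868, 0.497, 0.004, 0.006]
contact_force: [-0.4, -0.4, -0.5]
opening: 0.006
```

```bash
python3 -c "
from h import *
plan([.40,-.001,.16],-1.3)"
```

```text
t 7.72 pos [ 0.4753 -0.1088  0.1654] yaw 59.6 F [-0.4 -0.4 -0.5] q [-0.02  0.69  0.24  2.09 -0.41  0.39  0.02]
shift [ 0.0549 -0.1196  0.0037] turn [ 0.7 -0.5 60.9] rows 8.503920299389101
```

Emit:
{"method": "send_rows", "body": {"moves": [0.005,-0.012,0,0,0,6,0.011,-0.024,0,0,0,12,0.016,-0.036,0,0,0,18,0.022,-0.048,0,0,0,24,0.027,-0.06,0,0,0,30]}}

```text
clock: 8.13
tool_pos: [0.437, -0.0537, 0.164]
eef_rot: [0.967, 0.254, 0.005, 0.004]
contact_force: [0.1, 0.3, -0.1]
opening: 0.006
```

```bash
python3 -c "
from h import *
plan([.40,-.001,.16],-1.3)"
```

```text
t 8.13 pos [ 0.437  -0.0537  0.164 ] yaw 29.4 F [ 0.1  0.3 -0.1] q [-0.19  0.68  0.33  2.23 -0.68  0.32 -0.34]
shift [-0.0064 -0.0641  0.0033] turn [ 0.5 -0.6 30.7] rows 4.287496662354067
```

Emit:
{"method": "send_rows", "body": {"moves": [-0.001,-0.01,0,0,0,-7,-0.003,-0.02,0,0,0,-14,-0.004,-0.03,0,0,0,-21,-0.005,-0.04,0,0,0,-28,-0.006,-0.05,0,0,0,-35]}}

```text
clock: 8.55
tool_pos: [0.407, -0.0119, 0.163]
eef_rot: [0.844, 0.536, 0.004, 0.005]
contact_force: [0.1, 0.1, -0.3]
opening: 0.003
```

Emit:
{"method": "send_rows", "body": {"moves": [0,0,0,0,0,-7,0,0,0,0,0,-14,0,0,0,0,0,-21,0,0,0,0,0,-28,0,0,0,0,0,-35]}}

```text
clock: 8.97
tool_pos: [0.4071, -0.0111, 0.1627]
eef_rot: [0.641, 0.767, 0.003, 0.005]
contact_force: [-0.7, -0.3, -0.7]
opening: 0.005
```

Emit:
{"method": "send_rows", "body": {"moves": [0,0,0,0,0,-7,0,0,0,0,0,-14,0,0,0,0,0,-21,0,0,0,0,0,-28,0,0,0,0,0,-35]}}

```text
clock: 9.38
tool_pos: [0.4072, -0.0102, 0.1623]
eef_rot: [0.377, 0.926, 0.001, 0.005]
contact_force: [-0.4, -0.7, 0.6]
opening: 0.005
```

Emit:
{"method": "send_rows", "body": {"moves": [0,0,0,0,0,-7,0,0,0,0,0,-14,0,0,0,0,0,-21,0,0,0,0,0,-28,0,0,0,0,0,-35]}}

```text
clock: 9.8
tool_pos: [0.4073, -0.0094, 0.162]
eef_rot: [0.077, 0.997, 0.0, 0.006]
contact_force: [-0.4, -0.4, 1.2]
opening: 0.004
```

```bash
python3 -c "
from h import *
plan([.40,-.001,.12],178.7)"
```

```text
t 9.8 pos [ 0.4073 -0.0094  0.162 ] yaw 171.1 F [-0.4 -0.4  1.2] q [-0.01  0.63 -0.13  2.31  0.39  0.21  0.92]
shift [0.0089 0.0071 0.0419] turn [ 0.1  0.6 -7.6] rows 1.0633618595862198
```

Emit:
{"method": "send_rows", "body": {"moves": [0.001,0.002,0,0,0,-3,0.002,0.004,0,0,0,-6,0.002,0.007,0.01,0,0,-7.5,0.002,0.007,0.025,0,0.3,-7.5,0.002,0.007,0.042,0,0.6,-7.5]}}

```text
clock: 10.22
tool_pos: [0.4074, -0.0012, 0.1198]
eef_rot: [0.011, 1.0, 0.001, 0.001]
contact_force: [0.2, 0.0, 0.3]
opening: -0.001
```

```bash
python3 -c "
from h import *
plan([.406,-.001,.082],178.7)
p=imaging.snapshot('side');cv2.imwrite('pics/s4z.png',cv2.resize(p['image'][110:290,180:380,::-1],None,fx=3,fy=3,interpolation=2))
p=imaging.snapshot('top');cv2.imwrite('pics/t4z.png',cv2.resize(p['image'][120:290,190:340,::-1],None,fx=3.5,fy=3.5,interpolation=2))"
```

```text
t 10.22 pos [ 0.4074 -0.0012  0.1198] yaw 178.7 F [0.2 0.  0.3] q [-0.07  0.73 -0.06  2.33  0.48  0.09  0.95]
shift [0.0015 0.0001 0.0377] turn [ 0.2  0.1 -0. ] rows 0.9059518902724716
```

View pics/s4z.png

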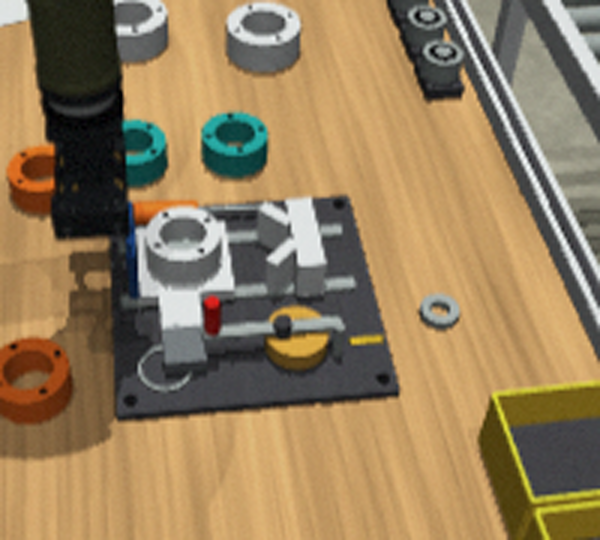

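View pics/t4z.png

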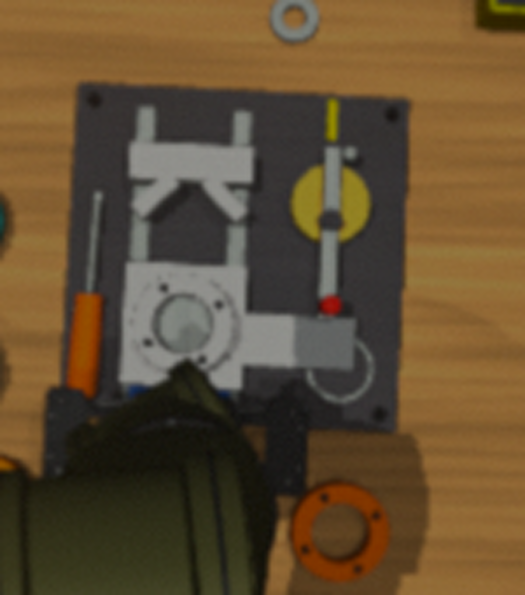

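Emit:
{"method": "send_rows", "body": {"moves": [-0.002,0,0,0,2.5,0,-0.004,0,0,0,5,0,-0.005,0,0.01,0,5,0,-0.006,0,0.02,0,5,0,-0.006,0,0.03,0,5,0]}}

```text
clock: 10.73
tool_pos: [0.413, -0.0012, 0.0887]
eef_rot: [0.011, 0.999, 0.002, -0.044]
contact_force: [-0.2, 0.0, 0.6]
opening: 0.005
```

```bash
python3 -c "
from h import *
plan([.43,-.001,.082],178.7)"
```

```text
t 10.73 pos [ 0.413  -0.0012  0.0887] yaw 178.7 F [-0.2  0.   0.6] q [-0.01  0.82 -0.14  2.24  0.47  0.2   0.96]
shift [-0.0175  0.0006  0.0052] turn [ 0.1 -5.1  0. ] rows 0.70581811944745
```

Emit:
{"method": "send_rows", "body": {"moves": [0,0,0.005,0,0,0,-0.001,0,0.01,0,0,0,-0.004,0,0.01,0,0,0,-0.007,0,0.0095,0,0,0,-0.01,0,0.009,0,0,0]}}

```text
clock: 11.15
tool_pos: [0.4227, -0.0013, 0.0792]
eef_rot: [0.011, 0.999, 0.002, -0.044]
contact_force: [-0.3, -1.1, 0.5]
opening: 0.006
```

```bash
python3 -c "
from h import *
plan([.443,-.0017,.078],178.7)"
```

```text
t 11.15 pos [ 0.4227 -0.0013  0.0792] yaw 178.7 F [-0.3 -1.1  0.5] q [-0.01  0.84 -0.14  2.22  0.48  0.2   0.97]
shift [-0.0203  0.0001 -0.0005] turn [ 0.1 -5.   0. ] rows 0.7006501820469162
```

Emit:
{"method": "send_rows", "body": {"moves": [-0.003,0,0,0,-1,0,-0.006,0,0,0,-2,0,-0.009,0,-0.0005,0,-3,0,-0.012,0,-0.0005,0,-4,0,-0.015,0,-0.001,0,-5,0]}}

```text
clock: 11.57
tool_pos: [0.4361, -0.0018, 0.0791]
eef_rot: [0.011, 1.0, 0.001, -0.002]
contact_force: [-3.3, 0.3, -3.1]
opening: 0.006
```

Emit:
{"method": "send_rows", "body": {"moves": [-0.003,0,0,0,0,0,-0.006,0,0,0,0,0,-0.009,0,0,0,0,0,-0.012,0,0,0,0,0,-0.015,0,0,0,0,0]}}

```text
clock: 11.98
tool_pos: [0.4516, -0.0021, 0.0792]
eef_rot: [0.011, 1.0, 0.001, -0.001]
contact_force: [-2.2, 1.7, 1.3]
opening: 0.006
```

```bash
python3 -c "
from h import *
plan([.48,-.0025,.078],178.7)
p=imaging.snapshot('side');cv2.imwrite('pics/s5z.png',cv2.resize(p['image'][110:290,180:380,::-1],None,fx=3,fy=3,interpolation=2))"
```

```text
t 11.98 pos [ 0.4516 -0.0021  0.0792] yaw 178.7 F [-2.2  1.7  1.3] q [-0.05  0.84 -0.08  2.21  0.51  0.11  0.94]
shift [-0.0284  0.0002  0.0011] turn [ 0.1 -0.2  0. ] rows 0.6812100855599388
```

View pics/s5z.png

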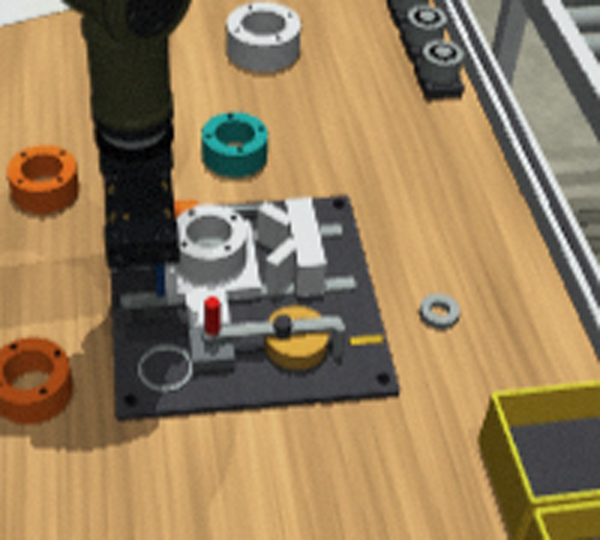

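Emit:
{"method": "send_rows", "body": {"moves": [-0.003,0,0,0,0,0,-0.006,0,0,0,0,0,-0.009,0,0,0,0,0,-0.012,0,0,0,0,0,-0.015,0,0,0,0,0]}}

```text
clock: 12.45
tool_pos: [0.4679, -0.0025, 0.0792]
eef_rot: [0.011, 1.0, 0.001, -0.001]
contact_force: [-3.6, 1.2, 1.1]
opening: 0.005
```

Emit:
{"method": "send_rows", "body": {"moves": [-0.002,0,0,0,0,0,-0.004,0,0,0,0,0,-0.006,0,0,0,0,0,-0.008,0,0,0,0,0,-0.01,0,0,0,0,0]}}

```text
clock: 12.87
tool_pos: [0.4781, -0.0027, 0.0792]
eef_rot: [0.011, 1.0, 0.001, -0.001]
contact_force: [-3.7, 0.9, 0.1]
opening: 0.004
```

Emit:
{"method": "send_rows", "body": {"moves": [-0.001,0,0,0,0,0,-0.002,0,0,0,0,0,-0.003,0,0,0,0,0,-0.004,0,0,0,0,0,-0.005,0,0,0,0,0]}}

```text
clock: 13.28
tool_pos: [0.4831, -0.0028, 0.0792]
eef_rot: [0.011, 1.0, 0.001, -0.001]
contact_force: [-2.8, 1.2, 0.4]
opening: 0.005
```

Emit:
{"method": "send_rows", "body": {"moves": [-0.001,0,0,0,0,0,-0.002,0,0,0,0,0,-0.003,0,0,0,0,0,-0.004,0,0,0,0,0,-0.005,0,0,0,0,0]}}

```text
clock: 13.7
tool_pos: [0.4837, -0.0029, 0.0792]
eef_rot: [0.011, 1.0, 0.0, -0.005]
contact_force: [-12.5, 3.3, 10.0]
opening: 0.005
```

Emit:
{"method": "send_rows", "body": {"moves": [-0.002,0,0,0,0,0,-0.004,0,0,0,0,0,-0.006,0,0,0,0,0,-0.006,0,0,0,0,0,-0.006,0,0,0,0,0]}}

```text
clock: 14.12
tool_pos: [0.4837, -0.003, 0.079]
eef_rot: [0.01, 1.0, -0.0, -0.01]
contact_force: [-14.0, 3.4, 9.2]
opening: 0.004
```

Emit:
{"method": "send_rows", "body": {"moves": [0.006,0,0,0,0,0,0.014,0,0,0,0,0,0.022,0,0,0,0,0,0.03,0,0,0,0,0,0.038,0,0,0,0,0]}}

```text
clock: 14.53
tool_pos: [0.4459, -0.0024, 0.08]
eef_rot: [0.01, 1.0, -0.0, -0.01]
contact_force: [-0.6, -0.5, -0.0]
opening: 0.004
```

Emit:
{"method": "send_rows", "body": {"moves": [0,0,-0.03,0,0,0,0,0,-0.06,0,0,0,0,0,-0.09,0,0,0,0,0,-0.12,0,0,0,0,0,-0.15,0,0,0]}}

```text
clock: 14.95
tool_pos: [0.4483, -0.0024, 0.2313]
eef_rot: [0.011, 1.0, -0.001, -0.009]
contact_force: [1.0, 0.7, -0.3]
opening: 0.005
```

Emit:
{"method": "send_rows", "body": {"moves": [0,0.03,-0.01,0,0,0,0,0.06,-0.02,0,0,0,0,0.09,-0.03,0,0,0,0,0.12,-0.03,0,0,0,0,0.15,-0.03,0,0,0]}}

```text
clock: 15.37
tool_pos: [0.4522, 0.1488, 0.2617]
eef_rot: [0.011, 1.0, -0.0, -0.008]
contact_force: [1.3, 0.2, 0.8]
opening: 0.006
```

```bash
python3 -c "
from h import *
plan([.48,-.0025,.078],178.7)
p=imaging.snapshot('side');save(p,'s6.png');cv2.imwrite('pics/s6z.png',cv2.resize(p['image'][110:290,180:380,::-1],None,fx=3,fy=3,interpolation=2))
p=imaging.snapshot('top');cv2.imwrite('pics/t6z.png',cv2.resize(p['image'][120:290,190:340,::-1],None,fx=3.5,fy=3.5,interpolation=2))
for q in ['nest','push_point','lever_pin','cam_axis']:
  d=imaging.pinpoint(q,p)
  for e in d[:1]:
    w=ray(p,np.array(e['point'])*[512,384],dict(nest=.034,push_point=.06,lever_pin=.07,cam_axis=.044)[q])
    print(q,np.round(w,4))
"
```

```text
t 15.37 pos [0.4522 0.1488 0.2617] yaw 178.7 F [1.3 0.2 0.8] q [-0.16  0.53 -0.39  1.98  0.29  0.7   0.83]
shift [-0.0341 -0.1504  0.1833] turn [-0.1 -1.   0. ] rows 5.745290160688255
nest [ 0.5639 -0.0031  0.034 ]
push_point [ 0.4934 -0.0025  0.06  ]
lever_pin [ 0.5107 -0.1259  0.07  ]
cam_axis [ 0.5757 -0.1167  0.044 ]
```

View pics/s6z.png

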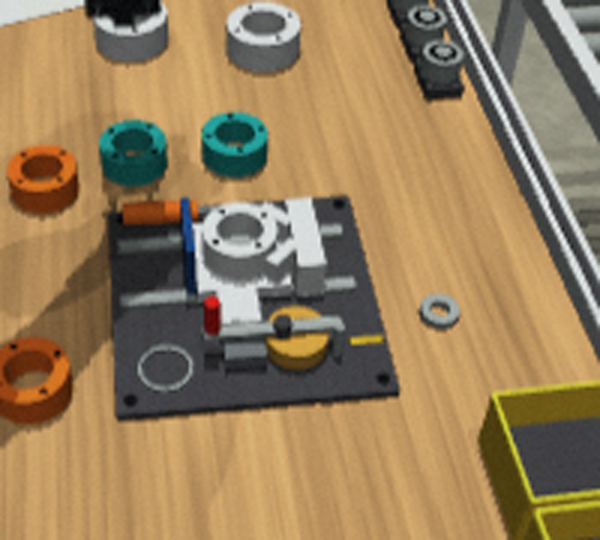

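View pics/t6z.png

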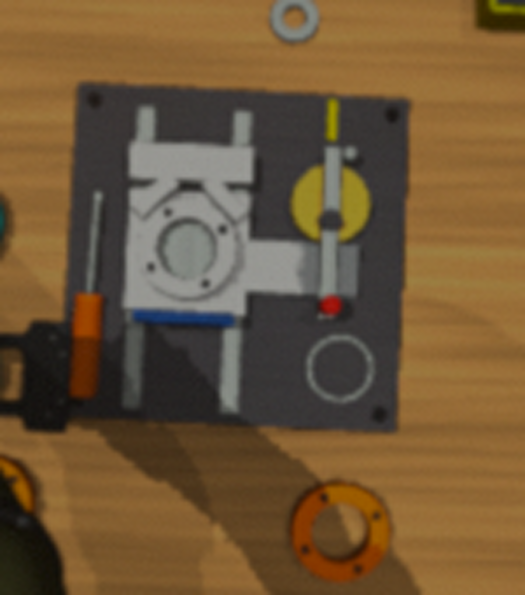

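```bash
python3 -c "
from h import *
p=imaging.snapshot('top');im=p['image'].astype(int)
m=(im[...,2]>1.6*im[...,0])&(im[...,2]>60); m[:195]=0;m[250:]=0;m[:,:200]=0;m[:,290:]=0
v,u=np.nonzero(m);print(len(u),v.min(),v.max(),ray(p,(u.mean(),v.mean()),.085))
"
```

```text
85 209 212 [ 0.49810322 -0.00222747  0.085     ]
```

```bash
python3 -c "
from h import *
print(r.finish_job())"
```

```text
the job is handed in; nothing more can be done
None
```

The lever is on its stop and the carriage is home with the housing still seated. I handed the job in at about 15.5 s on the clock, and the hand-in gives no verdict.

- **Lever:** I swept the grip clockwise with the closed fingertips until the force rose from about 3 N to 10 N with no further movement. In the top picture the tail lies against the stop pin and in line with the yellow mark.
- **Carriage:** I then pushed the blue back plate along the fixture's x until it stopped hard. The force reached about 14 N and further pushing gave no movement. The plate moved 59.6 mm in the top image, against 60 mm nominal.
- **Final state:** In the last pictures the housing sits level on the carriage in the V stop, and the lever is still on its stop. The snap ring, screwdriver, bearing and orange and turquoise rings look unmoved. I did not re-check the spare housings, tray or marker, but the hand never came down near them. It is up and clear of everything.

Two checks disagreed:
- **Pinpoint network:** it was 5 to 10 mm off for some points, such as the push point and the cam axis. I used plate corners and colour measurements for those instead.
- **Approach behind the back plate:** a wrist joint came close to its range limit there, so I used a different hand turn and a brief 5° tilt to keep it within range.

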